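Spin-check two contact wheels and sort them

TASK

The two contact wheels of the belt sander are in the stand for a bearing check. In its bay, spin each wheel by stroking a fingertip lightly along the top of its tyre (never bearing down harder than about 20 N), leaving it turned at least 30 degrees from where it stood: a good one runs freely, a binding one drags and stops. Then lift both out and set each down gently where it belongs: free-running wheels on the two rails of the wooden ready rack, binding wheels in the grey reject tray (any, both or neither may bind).

Things in the scene. Friction and masses are not known exactly. Their poses are not given: they have to be found in the camera images.
- stand: Aluminium base plate 70 x 178 x 12 mm carrying two slotted steel brackets side by side, fixed to the desk. Origin on the desk under its middle, z up; y axis along the row of wheels and parallel to their axles, so the tops of the tyres run along +-x. Bays at y = +39 and -39 mm.
- rack: Ready rack: light wooden board 56 (x) x 156 (y) x 10 mm, fixed to the desk in front of the stand, with two round wooden rails along its y axis, 12 mm thick, 34 mm apart, tops 21 mm above the desk, ends flush. Origin on the desk under its middle. A wheel stands between the rails on its tyre, axle along the rails, centre 41 mm above the desk; there is room for two side by side, at y = +-36 mm.
- tray: Shallow grey steel reject tray, 116 mm (x) by 166 mm (y) outside, rim 10 mm high, walls 3 mm, fixed to the desk, empty. Origin on the desk under its middle, z up. On its floor a black rubber grid mat, ribs every 20 mm both ways, rib tops 7 mm above the desk, stops round parts from rolling; a wheel stood there on its tyre has its centre about 31 mm above the desk. Room for both wheels.
- wheel_1: Belt-sander contact wheel in the left bay (stand's +y): firm black rubber tyre 50 mm across, 25 mm wide, on a spoked hub; these turn on a steel axle 58 mm long held from turning by end blocks 8 (x) x 10 x 18 mm (angle: joint tyre_1, 0 at the start, not measured). About 0.28 kg. Origin at the centre, y along the axle. Loose: lifts straight up; grip the tyre fore and aft across its 50 mm.
- wheel_2: The same kind of wheel in the right bay (stand's -y); its turning angle is joint tyre_2. Pushed along the top of the tyre, a free-running wheel gives way with next to no resistance and coasts on for a second or more; a binding one holds against the finger with 0.8 to 2 N either way (after 2 to 3 mm of play; press about 10 N or the finger slips), turns only while pushed and stops at once.
- seal_1: Dust seals inside the hub of wheel_1, fixed to its axle, same origin as the wheel. In a binding wheel they rub on the hub: this cannot be seen or read from the pose, only felt (or seen) in turning. Each wheel may bind or not, whatever the other does.
- seal_2: The same in wheel_2.
- bay_1 (a point): Where the centre of wheel_1 is when its axle rests in its bay, 55 mm above the desk. The bay is two upright plates, 26 mm wide in x, 6 mm thick, inner faces 34 mm apart, tops 67 mm above the desk, each with a slot 9.6 mm wide, open at the top and 21 mm deep, in which the axle blocks sit with 0.8 mm play each side.
- bay_2 (a point): The same for wheel_2.
- mount: Bystander: black resin specimen mount, a puck 30 mm across and 16 mm high, on the desk; origin under its middle.
- hex_key: Bystander: long hex key, 34 x 124 x 8 mm, lying on the desk; origin under its middle.
- paste_tin: Bystander: round paste tin, 55 mm in diameter, 22 mm high, on the desk; origin under its middle.
- tape_roll: Bystander: roll of tape lying flat, 98 mm in diameter, 24 mm high; origin under its middle.

How it is judged:
By the outcome, as a careful person would: the job done as asked, in the order asked, and still so for the second after the job is handed in, with the robot touching nothing.
It also fails if it takes over 72 s, if anything falls off the work surface, if the arm or the gripper's body presses on something with over 40 N, if the wrist force passes 120 N, or if a joint passes its speed limit or range.

ROBOT

A 6-joint arm with a two-finger parallel gripper is mounted at the origin on a cart in front of the work surface, level with it; the furniture and walls round the work are solid. World frame = base frame: x ahead of the robot, y to its left, z up, the work surface at z = 0. Lengths are in mm, angles in degrees, forces in N, time in s.
With the tool pointing down it reaches from about 300 to 850 mm from the base axis. Payload 4.2 kg.
Tool frame: the origin (TCP) lies at the very end of the fingers, on their centre line; the grasp point (between the pads) lies 19 mm behind it; z points along the fingers, y is the line along which they close (so a half turn about z gives the same grasp; the last joint's range is limited). The gripper opens to 91 mm and grips with 3 to 60 N. Pads are 32 mm wide; open, the fingers measure 118 mm over their backs; the gripper's body (76 mm by 178 mm) begins 60 mm behind the grasp point.
Start: joints at [67.666, 18.312, 89.639, -0, 72.044, -1.146], TCP at [207.825, 536.145, 213.976] pointing down, gripper open.
Joint ranges: [-177.97, 177.97], [-48.28, 115.42], [12.27, 149.76], [-77.06, 257.06], [2.81, 150.46], [-146.56, 146.56]. Speed limits (degrees/s): [147.25, 147.25, 180, 180, 180, 180].

INTERFACE

Orientations are given as [roll, pitch, yaw] about the fixed x, y, z axes, in that order (R = Rz(yaw) Ry(pitch) Rx(roll)).
In Python, from workcell import env, eyes gives the robot as it stands.
- The arm moves only by the tool send_rows, never from a script. Its argument "targets" is text: rows parted by semicolons, each of 7 numbers parted by spaces: the shift along the tool's x, y, z in m, then the turn, a rotation vector about the tool's x, y, z in degrees, then the opening in per cent of the stroke, from 0 (shut) to 100 (fully open). A call has 1 to 12 rows; each row is the pose to reach, as a shift and turn from the pose commanded when the call began, along the tool's axes at that moment; what a row does not reach only later rows make up. A row lasts 1/12 s, in which the tool goes at most 41.7 mm and 7.16 degrees, less where a joint would pass 70% of its speed; a pose out of reach is approached as far as the arm can. A call with a gripper value outside its range is refused whole. The fingers move at their own pace and stop on an object; "grip_force" is the grip in N (left out, the last holds). Time passes only in rows, so rows that repeat a pose let the fingers close. It gives the time, the measured TCP pose, the force, the opening and the grip force at its end, in the units of the state.
- env.state(): the state, without advancing time (a new reading comes with each control period).
- eyes.grab_frame(name): name is "scene" or "top" or "wrist"; returns a dict with "image" (384x512x3 uint8, blue, green, red), "fovy" (degrees; the focal length in pixels is half the picture's height over the tangent of half this angle, whatever the lens; pixels are square), "cx", "cy" (the principal point, pixels), "eye" and "attitude" of the camera in the world. Camera axes: x right, y up, looking along -z (the intrinsics and any distortion apply to the point x, -y, -z); pixel columns grow to the right and rows downward; lengths in mm; the calibration is good to about 2 mm. The wrist camera is an equidistant fisheye: a pixel r from the principal point sees the ray r / f radians off the axis. A picture is of the moment at which its call begins. There is no depth.
- env.job_done(): hands the job in; it is judged then, once.
The state is a dict: "time_s": time; "qpos": joint angles; "qvel": joint speeds; "effort": joint torques, N m; "ee_pos": TCP position; "ee_rot": TCP orientation; "force": force on the tool from outside, world axes, zero at the start; "torque": the same for the moment, N m; "gripper_width": finger opening in mm; "gripper_force": force on a finger pad.
Only numpy, scipy, OpenCV 4.12 (cv2) and the standard library are available. Lean on these libraries where they do the work, as an engineer would, in place of code of your own. Each camera call takes 0.05 s, during which the arm holds its last target. There are 200 camera calls.

## Working session

There is one attempt and no reset: what is moved stays moved. The work goes in short steps, Python scripts to look and compute and a tool call to move; the robot and the scene stay as the last step left them, time stands still between calls to the robot, and variables do not carry over. Pictures are saved under pics/ and viewed, at most 13 in all, crops included, and the job is handed in when it is done.

Besides the shell and the picture viewer there is one more tool, called after "Emit:" as name(argument=value, ...), one argument or row to a line, values as JSON. send_rows: Moves the arm, as the interface text tells. Its arguments: {"type":"object","properties":{"targets":{"type":"string"},"grip_force":{"type":"number"}},"required":["targets"]}

```bash
ls; mkdir -p pics
python3 - <<'E'
from workcell import env, eyes
import cv2
print(env.state())
for n in ("scene","top"):
    f=eyes.grab_frame(n); cv2.imwrite(f"pics/{n}0.png",f["image"])
    print(n,{k:v for k,v in f.items() if k!="image"})
E
```

```text
pics
{'time_s': 0.0, 'qpos': array([ 6.76670511e+01,  1.83497595e+01,  8.97076546e+01,  1.88244145e-05,
        7.20451951e+01, -1.14706485e+00]), 'qvel': array([-0.01295772, -0.01294761, -0.13249202,  0.06892746, -0.03746172,
       -0.06957277]), 'effort': array([-1.78258699e-03, -4.12461197e+01, -2.31968951e+01,  7.25391484e-02,
        4.56801255e-02, -1.19858910e-04]), 'ee_pos': array([207.61155076, 535.64563068, 213.1307042 ]), 'ee_rot': array([-1.79897412e+02, -2.07199818e-03,  1.58814108e+02]), 'force': array([-0.30157376, -0.06942458, -0.10651859]), 'torque': array([-0.00230801, -0.02658758,  0.01382342]), 'gripper_force': 0.0, 'gripper_width': 90.81879661832109}
scene {'fovy': 57.79793051181916, 'cx': 258.44386705686117, 'cy': 192.71540325164983, 'eye': array([ -40.44672176, -603.32306138,  718.54758283]), 'attitude': array([ 48.90994662,  -0.25304345, -42.35904386])}
top {'fovy': 47.33354612312957, 'cx': 260.0627847519918, 'cy': 189.32513745048138, 'eye': array([ 275.02759   ,  -30.69191819, 1326.74099044]), 'attitude': array([  8.9721696 ,  -0.72545849, -89.01889396])}
```

View pics/scene0.png

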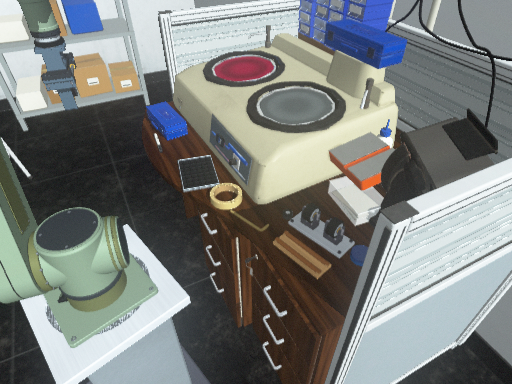

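View pics/top0.png

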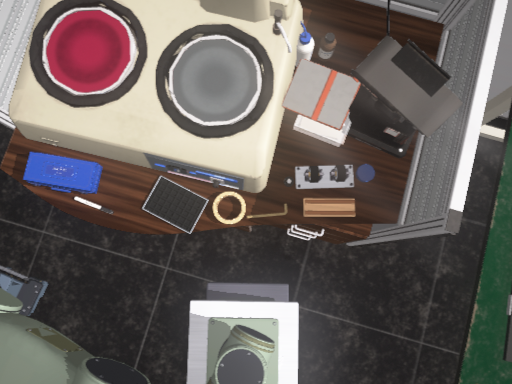

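The top view shows the stand near (325,176) with two black wheels, the rack at (329,208), tray at (175,204), tape at (229,208), hex key at (268,212) and tin at (366,172). The scene view agrees. Next I'll zoom in and calculate positions.

```bash
cat > h.py <<'E'
import numpy as np, cv2
from scipy.spatial.transform import Rotation as R
from workcell import env, eyes
def cam(f): 
    return R.from_euler('xyz',f['attitude'],degrees=True).as_matrix(), np.array(f['eye'])
def foc(f): return f['image'].shape[0]/2/np.tan(np.radians(f['fovy'])/2)
def ray(f,u,v,fish=False):
    x,y=(u-f['cx'])/foc(f),(v-f['cy'])/foc(f)
    if fish:
        r=np.hypot(x,y); s=np.sin(r)/max(r,1e-9); d=np.array([x*s,-y*s,-np.cos(r)])
    else: d=np.array([x,-y,-1.])
    A,e=cam(f); return e,A@d
def onz(f,u,v,z,fish=False):
    e,d=ray(f,u,v,fish); return e+d*(z-e[2])/d[2]
def pix(f,p,fish=False):
    A,e=cam(f); c=A.T@(np.asarray(p,float)-e); x,y=c[0],-c[1]; w=-c[2]
    if fish:
        r=np.hypot(x,y); t=np.arctan2(r,w); x,y=x/r*t,y/r*t
    else: x,y=x/w,y/w
    return f['cx']+foc(f)*x,f['cy']+foc(f)*y
def tool(dp,st=None):
    st=st or env.state(); return R.from_euler('xyz',st['ee_rot'],degrees=True).inv().apply(dp)
E
python3 - <<'E'
from h import *
f=eyes.grab_frame("top")
im=f["image"]
c=im[130:240,130:400]; cv2.imwrite("pics/top1.png",cv2.resize(c,None,fx=2.96,fy=2.96,interpolation=cv2.INTER_CUBIC))
for n,u,v,z in [("stand",325,176,12),("rack",329,208,10),("tray",175,204,5),("tape",229,208,24),("key",268,212,8),("tin",366,172,22),("machine corner",270,180,0),("box edge",322,140,0)]:
    print(n,onz(f,u,v,z).round(0))
f=eyes.grab_frame("scene"); im=f["image"]
cv2.imwrite("pics/scene1.png",cv2.resize(im[140:290,150:400],None,fx=3.2,fy=3.2,interpolation=cv2.INTER_CUBIC))
E
```

```text
stand [ 528. -242.   12.]
rack [ 430. -254.   10.]
tray [434. 213.   5.]
tape [423.  48.  24.]
key [415. -69.   8.]
tin [ 541. -365.   22.]
machine corner [514. -74.   0.]
box edge [ 645. -235.    0.]
```

View pics/top1.png

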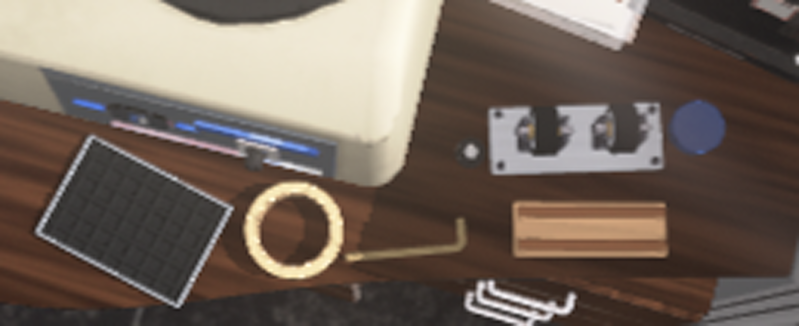

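View pics/scene1.png

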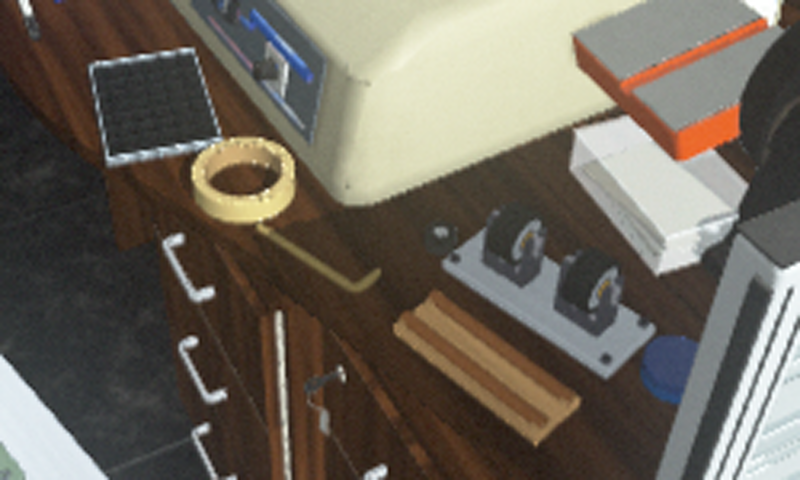

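The crops are clear. Stand plate corners are about (489,106), (660,102), (663,172) and (494,174). The rack is (513,203)-(668,257), and the tray is tilted with corners (92,136), (232,209), (180,306) and (38,232).

Run:
```python
from h import *
f=eyes.grab_frame("top")
Q={"stand":([(489,106),(660,102),(663,172),(494,174)],12),"rack":([(513,203),(667,203),(668,257),(514,257)],18),"tray":([(92,136),(232,209),(180,306),(38,232)],10),
"w1top":([(550,110)],80),"w2top":([(628,110)],80)}
for n,(q,z) in Q.items():
    P=np.array([onz(f,130+u/2.96,130+v/2.96,z)[:2] for u,v in q]); print(n,P.round(0).tolist(),"mean",P.mean(0).round(1))
    if len(q)==4: 
        e=[P[(i+1)%4]-P[i] for i in range(4)]; print([(round(np.hypot(*a)),round(np.degrees(np.arctan2(a[1],a[0])),1)) for a in e])
print("machine", [onz(f,130+u/2.96,130+v/2.96,30).round(0) for u,v in [(0,97),(370,185),(405,165)]])
s=env.state(); print(s['time_s'],s['ee_pos'],s['ee_rot'])
w=eyes.grab_frame("wrist"); A,e=cam(w); print(e, A, w['fovy'])
```

```text
stand [[558.0, -150.0], [566.0, -328.0], [492.0, -330.0], [487.0, -156.0]] mean [ 525.6 -241. ]
[(178, np.float64(-87.5)), (74, np.float64(-178.5)), (174, np.float64(91.8)), (71, np.float64(4.4))]
rack [[456.0, -175.0], [459.0, -332.0], [404.0, -332.0], [401.0, -176.0]] mean [ 430.  -253.8]
[(157, np.float64(-88.9)), (55, np.float64(-179.9)), (156, np.float64(91.0)), (55, np.float64(1.2))]
tray [[519.0, 259.0], [446.0, 112.0], [346.0, 161.0], [418.0, 308.0]] mean [432.2 210. ]
[(164, np.float64(-116.5)), (111, np.float64(153.9)), (164, np.float64(63.8)), (112, np.float64(-26.3))]
w1top [[541.0, -204.0]] mean [ 540.5 -204.2]
w2top [[542.0, -281.0]] mean [ 542. -281.]
machine [array([554., 350.,  30.]), array([470., -29.,  30.]), array([491., -64.,  30.])]
0.25 [207.71732981 535.93232508 213.57705077] [-1.79955556e+02 -1.87015097e-03  1.58812743e+02]
[131.8290884  565.86440623 383.70029341] [[ 0.36231667 -0.89297514 -0.26706185]
 [ 0.93205411  0.34671672  0.10517912]
 [-0.00132753 -0.28702424  0.9579224 ]] 65.70646984690485
```

Run:
```python
from h import *
c=np.array([207.8,536.1,214])
for p in [(330,150,250),(526,-310,250)]: print(tool(np.array(p)-c).round(0))
```

```text
[-253. -316.  -36.]
[-602. -674.  -36.]
```

Emit:
send_rows(
  targets="-0.253 -0.316 -0.036 0 0 33 100;-0.253 -0.316 -0.036 0 0 33 100;-0.253 -0.316 -0.036 0 0 33 100;-0.253 -0.316 -0.036 0 0 33 100;-0.253 -0.316 -0.036 0 0 33 100;-0.253 -0.316 -0.036 0 0 33 100;-0.253 -0.316 -0.036 0 0 33 100;-0.253 -0.316 -0.036 0 0 33 100;-0.253 -0.316 -0.036 0 0 33 100;-0.602 -0.674 -0.036 0 0 66.5 0;-0.602 -0.674 -0.036 0 0 66.5 0;-0.602 -0.674 -0.036 0 0 66.5 0",
)

```text
time_s: 1.3
ee_pos: [368.6, 62.7, 248.3]
ee_rot: [179.9, -0.0, 104.0]
force: [0.4, 0.7, -0.6]
gripper_width: 74.5
gripper_force: 0.0
```

Run:
```python
from h import *
s=env.state(); print(s['time_s'],s['ee_pos'],s['ee_rot'],s['force'])
```

```text
1.3 [368.60610418  62.66092552 248.29668863] [ 1.79908869e+02 -4.55918660e-03  1.03979496e+02] [ 0.423834    0.68116125 -0.59196788]
```

Emit:
send_rows(
  targets="-0.4 0.062 -0.002 0 0 11.5 0;-0.4 0.062 -0.002 0 0 11.5 0;-0.4 0.062 -0.002 0 0 11.5 0;-0.4 0.062 -0.002 0 0 11.5 0;-0.4 0.062 -0.002 0 0 11.5 0;-0.4 0.062 -0.002 0 0 11.5 0;-0.4 0.062 -0.002 0 0 11.5 0;-0.4 0.062 -0.002 0 0 11.5 0;-0.4 0.062 -0.002 0 0 11.5 0;-0.4 0.062 -0.002 0 0 11.5 0;-0.4 0.062 -0.002 0 0 11.5 0;-0.4 0.062 -0.002 0 0 11.5 0",
)

```text
time_s: 2.3
ee_pos: [527.5, -308.7, 248.7]
ee_rot: [-179.9, -0.1, 92.7]
force: [0.1, -0.0, 0.2]
gripper_width: 0.4
gripper_force: 0.0
```

Run:
```python
from h import *
w=eyes.grab_frame("wrist")
cv2.imwrite("pics/w1.png",cv2.resize(w['image'],None,fx=1.5,fy=1.5,interpolation=cv2.INTER_CUBIC))
s=env.state(); print(s['time_s'],s['ee_pos'],s['ee_rot'],s['force'],s['gripper_width'],w['eye'],w['attitude'])
for p in [(524.4,-202,80),(527.6,-280,80),(430,-254,21)]: print(np.array(pix(w,p,True))*1.5)
import pickle; pickle.dump(w,open("w1.pkl","wb"))
```

```text
2.35 [ 527.13214269 -307.4674413   249.10993752] [-1.79932095e+02 -8.73979302e-02  9.27796889e+01] [-0.07279359 -0.22044372 -0.68646592] 0.6307553159765839 [ 523.83314052 -227.21724799  418.91721444] [-16.6269156    0.07819076   2.6523393 ]
[384.12121161 118.68822745]
[383.50008968 220.7936806 ]
[276.51587927 178.72441969]
```

View pics/w1.png

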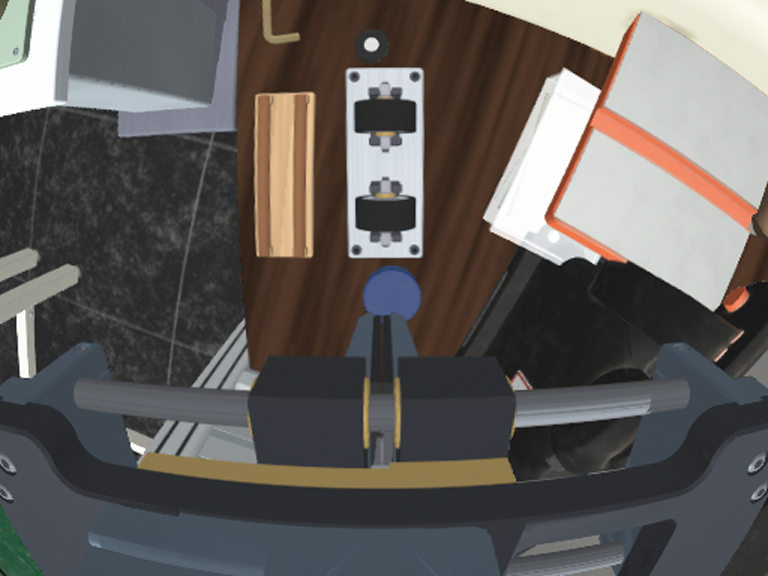

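The wrist view shows the wheels at about (385,116) and (385,213), with silhouette columns 355-416. The stand plate runs from (346,69) to (422,257), and the rack from (255,93) to (314,257).

Run:
```python
from h import *
import pickle; w=pickle.load(open("w1.pkl","rb"))
def g(q,z): return np.array([onz(w,u/1.5,v/1.5,z,True)[:2] for u,v in q])
for n,q,z in [("stand",[(346,69),(424,68),(422,257),(349,257)],12),("rackboard",[(255,93),(314,93),(314,257),(255,257)],15),
 ("w1 sides",[(355,115),(416,116)],58),("w2 sides",[(356,212),(416,213)],58),("w1 axle ends",[(385,82),(385,152)],64),("w2 axle ends",[(385,177),(386,247)],64),("mount",[(372,45)],16),("tin",[(391,293)],22),("box near",[(487,220),(549,217)],40)]:
    P=g(q,z); print(n,P.round(1).tolist(),P.mean(0).round(1))
    if len(q)==4: 
        e=[P[(i+1)%4]-P[i] for i in range(4)]; print([(round(np.hypot(*a)),round(np.degrees(np.arctan2(a[1],a[0])),1)) for a in e])
# dark tyre segmentation
im=w['image']; hsv=cv2.cvtColor(im,cv2.COLOR_BGR2HSV)
roi=np.zeros(im.shape[:2],np.uint8); roi[55:168,232:282]=255
m=((im.max(2)<45).astype(np.uint8)*255)&roi
n,l,st,ce=cv2.connectedComponentsWithStats(m)
for i in range(1,n):
    if st[i,4]>150: print(st[i],ce[i], (st[i,0]+st[i,2]/2)*1.5,(st[i,1]+st[i,3]/2)*1.5)
```

```text
stand [[488.3, -152.0], [558.0, -147.7], [566.2, -323.1], [497.6, -326.4]] [ 527.5 -237.3]
[(70, np.float64(3.6)), (176, np.float64(-87.3)), (69, np.float64(-177.3)), (175, np.float64(93.1))]
rackboard [[405.8, -174.5], [460.8, -175.3], [464.8, -327.0], [407.2, -329.3]] [ 434.6 -251.5]
[(55, np.float64(-0.8)), (152, np.float64(-88.5)), (58, np.float64(-177.8)), (155, np.float64(90.5))]
w1 sides [[501.2, -198.3], [549.6, -196.7]] [ 525.4 -197.5]
w2 sides [[505.1, -277.1], [554.0, -275.6]] [ 529.6 -276.4]
w1 axle ends [[523.7, -171.2], [526.4, -227.3]] [ 525.  -199.3]
w2 axle ends [[527.3, -247.2], [530.8, -304.0]] [ 529.1 -275.6]
mount [[510.6, -129.4]] [ 510.6 -129.4]
tin [[538.5, -356.8]] [ 538.5 -356.8]
box near [[618.2, -280.3], [676.1, -273.3]] [ 647.2 -276.8]
[237  67  40  21 693] [256.10822511  77.17604618] 385.5 116.25
[237 132  40  22 609] [256.21674877 142.93596059] 385.5 214.5
```

Emit:
send_rows(
  targets="0.0315 -0.0075 0.154 0 0 0 0;0.0315 -0.0075 0.154 0 0 0 0;0.0315 -0.0075 0.154 0 0 0 0;0.0315 -0.0075 0.154 0 0 0 0;0.0315 -0.0075 0.154 0 0 0 0;0.0315 -0.0075 0.154 0 0 0 0;0.0315 -0.0075 0.154 0 0 0 0;0.0315 -0.0075 0.154 0 0 0 0;0.0315 -0.0075 0.154 0 0 0 0",
  grip_force=5,
)

```text
time_s: 3.1
ee_pos: [520.0, -277.4, 98.4]
ee_rot: [179.7, 0.2, 92.8]
force: [-0.2, 0.4, -0.9]
gripper_width: 0.3
gripper_force: 0.0
```

Run:
```python
from h import *
f=eyes.grab_frame("scene")
s=env.state(); print(s['time_s'],s['ee_pos'],s['ee_rot'],s['force'],s['gripper_width'])
```

```text
3.15 [ 519.68478716 -277.31721294   97.99008464] [1.79790985e+02 1.26261640e-01 9.28185714e+01] [-0.2572033  -0.23435454 -0.32814109] 0.5507023181041906
```

Emit:
send_rows(
  targets="0 0 0.008 0 0 0 0;0 0 0.0155 0 0 0 0;0 0 0.0155 0 0 0 0;0 0 0.0155 0 0 0 0",
)

```text
time_s: 3.48
ee_pos: [518.2, -276.7, 79.8]
ee_rot: [-180.0, -0.0, 92.8]
force: [1.2, -0.4, 0.9]
gripper_width: 0.2
gripper_force: 0.3
```

Emit:
send_rows(
  targets="0 0 0.001 0 0 0 0;0 0 0.001 0 0 0 0",
)

```text
time_s: 3.65
ee_pos: [518.6, -276.8, 79.6]
ee_rot: [180.0, 0.0, 92.8]
force: [-0.7, -1.0, 5.4]
gripper_width: 0.7
gripper_force: 2.1
```

Emit:
send_rows(
  targets="0 0 0.001 0 0 0 0;0 0 0.001 0 0 0 0",
)

```text
time_s: 3.82
ee_pos: [518.9, -276.8, 79.5]
ee_rot: [179.9, 0.0, 92.8]
force: [-2.1, -0.5, 8.4]
gripper_width: 0.4
gripper_force: 4.3
```

Emit:
send_rows(
  targets="0 0.002 0.0003 0 0 0 0;0 0.004 0.0003 0 0 0 0",
)

```text
time_s: 3.98
ee_pos: [523.6, -276.6, 80.0]
ee_rot: [179.8, 0.1, 92.8]
force: [-0.7, 1.8, 10.8]
gripper_width: 0.3
gripper_force: 5.6
```

Emit:
send_rows(
  targets="0 0.002 0 0 0 0 0;0 0.004 0 0 0 0 0",
)

```text
time_s: 4.15
ee_pos: [528.1, -276.4, 80.0]
ee_rot: [179.8, 0.1, 92.8]
force: [-0.7, 0.7, 10.0]
gripper_width: 0.7
gripper_force: 5.4
```

Emit:
send_rows(
  targets="0 0.002 0 0 0 0 0;0 0.004 0 0 0 0 0",
)

```text
time_s: 4.32
ee_pos: [532.1, -276.2, 80.0]
ee_rot: [179.8, 0.1, 92.8]
force: [-0.4, 0.1, 11.3]
gripper_width: 0.2
gripper_force: 5.5
```

Emit:
send_rows(
  targets="0 0.002 0 0 0 0 0;0 0.004 0 0 0 0 0",
)

```text
time_s: 4.48
ee_pos: [536.2, -276.0, 79.9]
ee_rot: [179.8, 0.1, 92.8]
force: [-0.1, 1.0, 9.6]
gripper_width: 0.4
gripper_force: 4.5
```

Emit:
send_rows(
  targets="0 0.002 0 0 0 0 0;0 0.004 0 0 0 0 0",
)

```text
time_s: 4.65
ee_pos: [540.1, -275.8, 79.4]
ee_rot: [179.8, 0.1, 92.8]
force: [1.5, -0.2, 5.0]
gripper_width: 0.8
gripper_force: 2.7
```

Run:
```python
from h import *
for i in range(2):
    w=eyes.grab_frame("wrist"); s=env.state(); print(s['time_s'],s['ee_pos'],s['force'])
cv2.imwrite("pics/w2a.png",cv2.resize(w['image'][20:260,100:420],None,fx=2.4,fy=2.4))
```

```text
4.7 [ 540.51229586 -275.79799874   79.24579086] [2.19307785 1.04149697 7.31079387]
4.75 [ 540.43442895 -275.76936214   79.22425568] [ 2.31203948 -0.09212544  5.71484764]
```

Emit:
send_rows(
  targets="0 0 -0.01 0 0 0 0;0 -0.018 -0.01 0 0 0 0;0 -0.018 -0.005 0 0 0 0;0 -0.018 -0.003 0 0 0 0;0 -0.018 -0.0015 0 0 0 0;0 -0.018 0 0 0 0 0",
)

```text
time_s: 5.25
ee_pos: [521.7, -276.3, 79.6]
ee_rot: [179.9, -0.0, 92.8]
force: [-1.9, 3.7, 19.2]
gripper_width: 0.6
gripper_force: 9.9
```

Emit:
send_rows(
  targets="0 0.004 0.0002 0 0 0 0;0 0.008 0.0002 0 0 0 0;0 0.012 0 0 0 0 0",
)

```text
time_s: 5.5
ee_pos: [534.7, -275.6, 80.0]
ee_rot: [179.8, 0.0, 92.8]
force: [0.3, 2.6, 10.5]
gripper_width: 0.5
gripper_force: 4.9
```

Emit:
send_rows(
  targets="0 0.004 -0.003 0 0 0 0;0 0.006 -0.02 0 0 0 0;0 0.006 -0.05 0 0 0 0",
)

```text
time_s: 5.75
ee_pos: [537.2, -274.2, 124.7]
ee_rot: [-179.6, -0.3, 92.8]
force: [0.5, -0.4, -0.2]
gripper_width: 0.8
gripper_force: 0.0
```

```bash
cat > spin.py <<'E'
from h import *
import sys
# watch the wheel in the scene view for motion after the stroke
c=np.array([float(sys.argv[1]),float(sys.argv[2]),55]); F=[]
for i in range(12): F.append(eyes.grab_frame("scene"))
u,v=pix(F[0],c); u,v=int(u),int(v); print(u,v)
C=[f['image'][v-12:v+13,u-12:u+13].astype(float) for f in F]
print("diffs", [round(float(np.abs(b-a).mean()),2) for a,b in zip(C,C[1:])], "first-last",round(float(np.abs(C[0]-C[-1]).mean()),2))
cv2.imwrite("pics/"+sys.argv[3],np.hstack([cv2.resize(c.astype(np.uint8),(190,190)) for c in C[::3]]))
s=env.state(); print(s['time_s'],s['ee_pos'])
E
python3 spin.py 529.3 -276.5 spin2.png
```

```text
334 227
diffs [2.39, 2.36, 2.44, 2.43, 2.4, 2.35, 2.4, 2.39, 2.41, 2.4, 2.43] first-last 2.37
6.35 [ 538.20282561 -275.39678823  127.36258938]
```

Run:
```python
from h import *
F=[eyes.grab_frame("scene")['image'].astype(float) for i in range(2)]
print([round(float(np.abs(F[0]-F[1])[a:a+25,b:b+25].mean()),2) for a,b in [(215,322),(60,60),(200,297),(300,200)]])
w=eyes.grab_frame("wrist")
print(pix(w,(529.3,-276.5,55),True))
a=cv2.imread("pics/spin2.png"); b=cv2.resize(w['image'][20:220,120:400],(560,400)); 
cv2.imwrite("pics/m1.png",np.vstack([a[:, :760],cv2.copyMakeBorder(b,0,0,0,200,cv2.BORDER_CONSTANT)]))
```

```text
[2.48, 2.04, 2.25, 2.64]
(np.float64(243.75933943561148), np.float64(198.0586990216228))
```

View pics/m1.png

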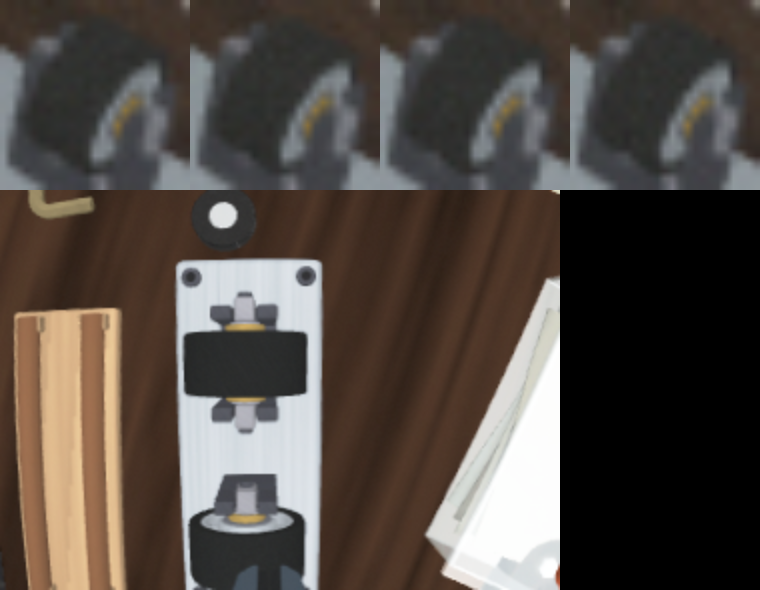

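Emit:
send_rows(
  targets="0.0778 -0.0159 0 0 0 0 0;0.0778 -0.0159 0 0 0 0 0;0.0778 -0.0159 0.034 0 0 0 0;0.0778 -0.0159 0.042 0 0 0 0;0.0778 -0.0159 0.044 0 0 0 0;0.0778 -0.0159 0.046 0 0 0 0;0.0778 -0.0159 0.047 0 0 0 0;0.0778 -0.0159 0.0475 0 0 0 0;0.0778 -0.0159 0.048 0 0 0 0",
)

```text
time_s: 7.25
ee_pos: [519.4, -199.4, 80.7]
ee_rot: [179.9, 0.0, 92.8]
force: [-0.5, 0.5, -0.5]
gripper_width: 0.3
gripper_force: 0.0
```

```bash
cat > avg.py <<'E'
from h import *
L=[]
for i in range(6): eyes.grab_frame("wrist"); s=env.state(); L.append(s['force'])
print(s['time_s'],s['ee_pos'].round(2),"mean",np.mean(L,0).round(2),"sd",np.std(L,0).round(2))
E
python3 avg.py
```

```text
7.55 [ 518.85 -198.78   80.25] mean [0.1  0.29 0.05] sd [0.5  0.36 0.55]
```

Emit:
send_rows(
  targets="0 0 0.0008 0 0 0 0;0 0 0.0016 0 0 0 0",
)

```text
time_s: 7.72
ee_pos: [519.9, -198.8, 79.9]
ee_rot: [179.8, 0.0, 92.8]
force: [-1.1, 1.6, 13.4]
gripper_width: 0.4
gripper_force: 6.1
```

Emit:
send_rows(
  targets="0 0 0.0008 0 0 0 0;0 0 0.0008 0 0 0 0",
)

```text
time_s: 7.88
ee_pos: [520.4, -198.8, 80.0]
ee_rot: [179.7, 0.1, 92.8]
force: [-0.8, 1.2, 11.5]
gripper_width: 0.5
gripper_force: 5.7
```

Emit:
send_rows(
  targets="0 0.0025 0 0 0 0 0;0 0.005 0 0 0 0 0",
)

```text
time_s: 8.05
ee_pos: [523.3, -198.6, 80.0]
ee_rot: [-180.0, 0.1, 92.9]
force: [-5.9, 0.6, 15.0]
gripper_width: 0.5
gripper_force: 7.6
```

Emit:
send_rows(
  targets="0 0.0025 0 0 0 0 0",
)

```text
time_s: 8.13
ee_pos: [525.6, -198.5, 80.0]
ee_rot: [-180.0, 0.0, 92.9]
force: [-5.4, 0.3, 15.6]
gripper_width: 0.6
gripper_force: 7.7
```

Emit:
send_rows(
  targets="0 0.0025 0 0 0 0 0",
)

```text
time_s: 8.22
ee_pos: [528.1, -198.4, 80.0]
ee_rot: [-180.0, 0.1, 92.9]
force: [-5.4, 0.5, 16.2]
gripper_width: 0.3
gripper_force: 7.7
```

```bash
python3 avg.py
```

```text
8.5167 [ 529.87 -198.31   80.  ] mean [-1.68  1.06 12.53] sd [0.4  0.37 0.58]
```

Emit:
send_rows(
  targets="0 0.0025 0 0 0 0 0",
)

```text
time_s: 8.6
ee_pos: [531.0, -198.2, 79.9]
ee_rot: [180.0, 0.1, 92.8]
force: [-5.7, 0.2, 14.7]
gripper_width: 0.7
gripper_force: 7.2
```

Emit:
send_rows(
  targets="0 0.0025 0 0 0 0 0",
)

```text
time_s: 8.68
ee_pos: [533.3, -198.1, 79.8]
ee_rot: [-180.0, 0.1, 92.9]
force: [-5.1, -0.1, 12.3]
gripper_width: 0.6
gripper_force: 6.0
```

```bash
python3 avg.py
```

```text
8.9833 [ 535.36 -198.06   79.58] mean [0.39 0.95 8.48] sd [0.41 0.47 0.77]
```

Emit:
send_rows(
  targets="0 0 -0.006 0 0 0 0;0 -0.017 -0.006 0 0 0 0;0 -0.017 -0.006 0 0 0 0;0 -0.017 -0.004 0 0 0 0;0 -0.017 -0.003 0 0 0 0;0 -0.017 -0.002 0 0 0 0;0 -0.017 -0.0015 0 0 0 0;0 -0.017 -0.001 0 0 0 0;0 -0.017 -0.0005 0 0 0 0;0 -0.017 -0.0002 0 0 0 0",
)

```text
time_s: 9.82
ee_pos: [518.6, -198.8, 79.8]
ee_rot: [179.8, 0.0, 92.8]
force: [-1.7, 2.7, 13.9]
gripper_width: 0.7
gripper_force: 7.0
```

Emit:
send_rows(
  targets="0 0.0013 0 0 0 0 0;0 0.0026 0 0 0 0 0;0 0.0039 0 0 0 0 0;0 0.0052 0 0 0 0 0;0 0.0065 0 0 0 0 0;0 0.0078 0 0 0 0 0",
)

```text
time_s: 10.32
ee_pos: [524.5, -198.4, 79.9]
ee_rot: [-180.0, 0.0, 92.8]
force: [-5.3, 1.4, 16.3]
gripper_width: 0.5
gripper_force: 8.2
```

Emit:
send_rows(
  targets="0 0.0013 0 0 0 0 0;0 0.0026 0 0 0 0 0;0 0.0039 0 0 0 0 0;0 0.0052 0 0 0 0 0;0 0.0065 0 0 0 0 0",
)

```text
time_s: 10.73
ee_pos: [531.0, -198.1, 79.9]
ee_rot: [-180.0, 0.0, 92.9]
force: [-4.0, 1.3, 14.7]
gripper_width: 0.7
gripper_force: 7.5
```

Emit:
send_rows(
  targets="0 0.0013 0 0 0 0 0;0 0.0026 0 0 0 0 0;0 0.0039 0 0 0 0 0",
)

```text
time_s: 10.98
ee_pos: [535.2, -197.9, 79.5]
ee_rot: [180.0, 0.0, 92.8]
force: [-4.5, -0.0, 11.4]
gripper_width: 0.5
gripper_force: 5.4
```

Emit:
send_rows(
  targets="0 0 -0.006 0 0 0 0;0 -0.017 -0.006 0 0 0 0;0 -0.017 -0.006 0 0 0 0;0 -0.017 -0.004 0 0 0 0;0 -0.017 -0.003 0 0 0 0;0 -0.017 -0.002 0 0 0 0;0 -0.017 -0.0015 0 0 0 0;0 -0.017 -0.001 0 0 0 0;0 -0.017 -0.0005 0 0 0 0;0 -0.017 -0.0002 0 0 0 0",
)

```text
time_s: 11.82
ee_pos: [520.1, -198.7, 79.9]
ee_rot: [179.8, 0.0, 92.8]
force: [-0.9, 1.4, 13.2]
gripper_width: 0.4
gripper_force: 6.7
```

Emit:
send_rows(
  targets="0 0.0013 0 0 0 0 0;0 0.0026 0 0 0 0 0;0 0.0039 0 0 0 0 0;0 0.0052 0 0 0 0 0;0 0.0065 0 0 0 0 0;0 0.0078 0 0 0 0 0;0 0.0091 0 0 0 0 0;0 0.0104 0 0 0 0 0;0 0.0117 0 0 0 0 0;0 0.013 0 0 0 0 0;0 0.0143 0 0 0 0 0",
)

```text
time_s: 12.73
ee_pos: [532.4, -198.1, 79.9]
ee_rot: [-180.0, 0.0, 92.8]
force: [-4.9, 0.6, 13.4]
gripper_width: 0.1
gripper_force: 6.6
```

Emit:
send_rows(
  targets="0 0.001 -0.02 0 0 0 0;0 0.001 -0.05 0 0 0 0;0 0.001 -0.06 0 0 0 0",
)

```text
time_s: 12.98
ee_pos: [535.7, -198.6, 141.1]
ee_rot: [179.7, 0.1, 92.8]
force: [1.6, -0.5, 0.2]
gripper_width: 0.6
gripper_force: 0.0
```

Emit:
send_rows(
  targets="-0.077 0 0.01 0 0 0 0;-0.077 0 0.01 0 0 0 0;-0.077 0 0.01 0 0 0 0;-0.077 0 0.01 0 0 0 0",
)

```text
time_s: 13.32
ee_pos: [537.0, -276.0, 126.8]
ee_rot: [-180.0, -0.1, 92.7]
force: [-0.1, 0.8, 0.5]
gripper_width: 0.3
gripper_force: 0.0
```

Run:
```python
from h import *
F=[eyes.grab_frame("wrist") for i in range(5)]
w=F[-1]; im=np.mean([f['image'] for f in F[1:]],0)
print(env.state()['ee_pos'],env.state()['time_s'])
c=im[85:130,200:290]; b=cv2.imread("pics/m1.png")[190:590,:560]; b=cv2.resize(b,(280,200),interpolation=cv2.INTER_AREA)[65:110,80:170]
st=lambda a: np.clip(a.astype(float)*3,0,255).astype(np.uint8)
big=lambda a: cv2.resize(a,(720,290),interpolation=cv2.INTER_CUBIC)
cv2.imwrite("pics/tyre.png",np.vstack([big(st(b)),big(st(c))]))
```

```text
[ 537.06012698 -273.69856653  127.9037187 ] 13.5667
```

View pics/tyre.png

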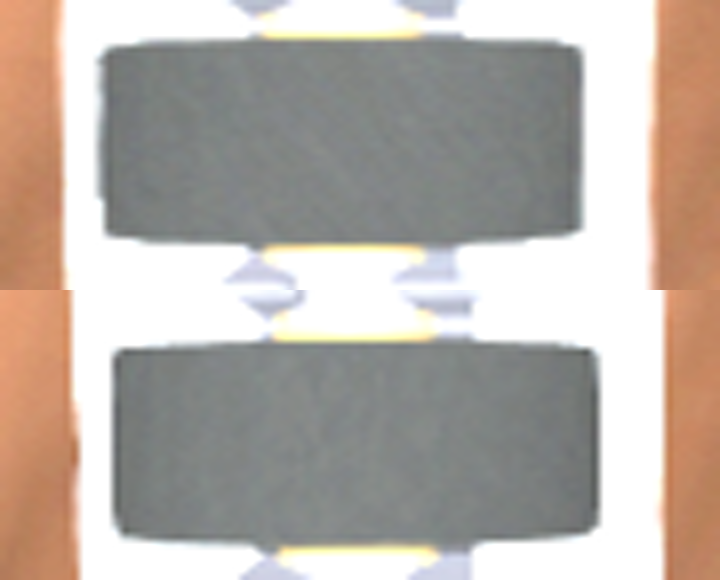

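Emit:
send_rows(
  targets="0.076 -0.0138 0 0 0 0 0;0.076 -0.0138 0 0 0 0 0;0.076 -0.0138 0.034 0 0 0 0;0.076 -0.0138 0.042 0 0 0 0;0.076 -0.0138 0.045 0 0 0 0;0.076 -0.0138 0.0465 0 0 0 0;0.076 -0.0138 0.0475 0 0 0 0;0.076 -0.0138 0.0485 0 0 0 0;0.076 -0.0138 0.0493 0 0 0 0;0.076 -0.0138 0.0493 0 0 0 0",
)

```text
time_s: 14.4
ee_pos: [520.7, -200.5, 80.2]
ee_rot: [179.8, 0.1, 92.8]
force: [-0.1, -0.6, 3.9]
gripper_width: 0.4
gripper_force: 2.0
```

Emit:
send_rows(
  targets="0 0 0.0005 0 0 0 0;0 0 0.0005 0 0 0 0",
)

```text
time_s: 14.57
ee_pos: [520.9, -200.4, 80.1]
ee_rot: [179.8, 0.1, 92.8]
force: [-0.5, -0.3, 7.3]
gripper_width: 0.6
gripper_force: 3.6
```

Emit:
send_rows(
  targets="0 0.0006 0.0003 0 0 0 0;0 0.0012 0.0003 0 0 0 0;0 0.0018 0.0003 0 0 0 0;0 0.0024 0.0003 0 0 0 0;0 0.003 0.0003 0 0 0 0;0 0.0036 0.0003 0 0 0 0",
)

```text
time_s: 15.07
ee_pos: [522.8, -200.3, 80.0]
ee_rot: [180.0, 0.1, 92.8]
force: [-5.3, -0.7, 11.4]
gripper_width: 0.6
gripper_force: 6.1
```

Emit:
send_rows(
  targets="0 0.0006 0 0 0 0 0;0 0.0012 0 0 0 0 0;0 0.0018 0 0 0 0 0;0 0.0024 0 0 0 0 0",
)

```text
time_s: 15.4
ee_pos: [524.8, -200.2, 80.0]
ee_rot: [-180.0, 0.1, 92.8]
force: [-6.2, -1.6, 12.6]
gripper_width: 0.7
gripper_force: 6.2
```

Emit:
send_rows(
  targets="0 0.0006 0 0 0 0 0;0 0.0012 0 0 0 0 0;0 0.0018 0 0 0 0 0;0 0.0024 0 0 0 0 0",
)

```text
time_s: 15.73
ee_pos: [527.1, -200.1, 80.0]
ee_rot: [-180.0, 0.1, 92.8]
force: [-4.5, -0.5, 11.7]
gripper_width: 0.7
gripper_force: 6.0
```

```bash
python3 avg.py
```

```text
16.0333 [ 527.63 -200.09   80.04] mean [-4.49 -0.62 11.26] sd [0.34 0.46 0.67]
```

Emit:
send_rows(
  targets="0 0.0006 0 0 0 0 0;0 0.0012 0 0 0 0 0;0 0.0018 0 0 0 0 0;0 0.0024 0 0 0 0 0;0 0.003 0 0 0 0 0;0 0.0036 0 0 0 0 0",
)

```text
time_s: 16.53
ee_pos: [530.6, -199.9, 80.0]
ee_rot: [-179.9, 0.1, 92.8]
force: [-5.3, -1.0, 12.1]
gripper_width: 0.5
gripper_force: 6.1
```

Emit:
send_rows(
  targets="0 0.0005 -0.02 0 0 0 0;-0.0761 -0.0118 -0.02 0 0 0 0;-0.0761 -0.0118 -0.02 0 0 0 0;-0.0761 -0.0118 -0.012 0 0 0 0;-0.0761 -0.0118 -0.006 0 0 0 0;-0.0761 -0.0118 -0.0045 0 0 0 0;-0.0761 -0.0118 -0.0035 0 0 0 0;-0.0761 -0.0118 -0.0025 0 0 0 0;-0.0761 -0.0118 -0.0018 0 0 0 0;-0.0761 -0.0118 -0.0012 0 0 0 0;-0.0761 -0.0118 -0.0008 0 0 0 0;-0.0761 -0.0118 -0.0008 0 0 0 0",
)

```text
time_s: 17.53
ee_pos: [524.5, -274.6, 80.1]
ee_rot: [179.9, -0.0, 92.9]
force: [-0.1, 3.0, 6.0]
gripper_width: 0.7
gripper_force: 3.1
```

Emit:
send_rows(
  targets="0 0.0006 0.0003 0 0 0 0;0 0.0012 0.0003 0 0 0 0;0 0.0018 0.0003 0 0 0 0;0 0.0024 0.0003 0 0 0 0;0 0.003 0.0003 0 0 0 0",
)

```text
time_s: 17.95
ee_pos: [527.6, -274.5, 80.1]
ee_rot: [179.8, -0.0, 92.9]
force: [0.2, 3.5, 7.9]
gripper_width: 0.3
gripper_force: 3.8
```

Emit:
send_rows(
  targets="0 0.0006 0 0 0 0 0;0 0.0012 0 0 0 0 0;0 0.0018 0 0 0 0 0",
)

```text
time_s: 18.2
ee_pos: [529.3, -274.4, 80.1]
ee_rot: [179.9, -0.0, 92.9]
force: [-1.0, 3.1, 7.7]
gripper_width: 0.3
gripper_force: 3.8
```

Emit:
send_rows(
  targets="0 0.0006 0 0 0 0 0;0 0.0012 0 0 0 0 0;0 0.0018 0 0 0 0 0",
)

```text
time_s: 18.45
ee_pos: [531.1, -274.3, 80.1]
ee_rot: [179.8, 0.0, 92.9]
force: [0.3, 2.7, 7.5]
gripper_width: 0.7
gripper_force: 3.8
```

```bash
python3 avg.py
```

```text
18.75 [ 531.22 -274.33   80.1 ] mean [-0.45  2.67  7.25] sd [0.32 0.35 0.44]
```

Emit:
send_rows(
  targets="0 0.0006 0 0 0 0 0;0 0.0012 0 0 0 0 0;0 0.0018 0 0 0 0 0",
)

```text
time_s: 19.0
ee_pos: [532.9, -274.2, 80.1]
ee_rot: [179.9, -0.0, 92.9]
force: [0.4, 2.4, 6.9]
gripper_width: 0.4
gripper_force: 3.8
```

Emit:
send_rows(
  targets="0 0.0006 0 0 0 0 0;0 0.0012 0 0 0 0 0;0 0.0018 0 0 0 0 0;0 0.0024 0 0 0 0 0",
)

```text
time_s: 19.33
ee_pos: [535.4, -274.1, 80.0]
ee_rot: [179.8, 0.0, 92.9]
force: [0.6, 3.7, 6.8]
gripper_width: 0.5
gripper_force: 3.4
```

Emit:
send_rows(
  targets="0 0.004 -0.001 0 0 0 0;0 0.005 -0.02 0 0 0 0;0 0.005 -0.05 0 0 0 0",
)

```text
time_s: 19.58
ee_pos: [537.6, -273.3, 125.9]
ee_rot: [-179.6, -0.2, 92.9]
force: [1.0, -0.6, -0.5]
gripper_width: 0.7
gripper_force: 0.0
```

Emit:
send_rows(
  targets="-0.0015 -0.0083 -0.004 0 0 0 80;-0.0015 -0.0083 -0.004 0 0 0 80;-0.0015 -0.0083 -0.004 0 0 0 80;-0.0015 -0.0083 -0.004 0 0 0 80;-0.0015 -0.0083 -0.004 0 0 0 80;-0.0015 -0.0083 -0.004 0 0 0 80;-0.0015 -0.0083 -0.004 0 0 0 80;-0.0015 -0.0083 -0.004 0 0 0 80",
  grip_force=20,
)

```text
time_s: 20.25
ee_pos: [530.9, -276.6, 131.8]
ee_rot: [-180.0, -0.0, 92.8]
force: [-0.4, 0.0, 0.3]
gripper_width: 50.9
gripper_force: 0.0
```

Run:
```python
from h import *
import pickle
w=eyes.grab_frame("wrist"); pickle.dump(w,open("w2.pkl","wb"))
s=env.state(); print(s['time_s'],s['ee_pos'],s['ee_rot'],s['gripper_width'])
im=w['image']; cv2.imwrite("pics/w2.png",cv2.resize(im[0:300,60:460],None,fx=2,fy=2))
print(pix(w,(529.3,-276.5,55),True))
```

```text
20.3 [ 530.94332926 -276.62557117  131.97960416] [-1.79970500e+02 -2.41500709e-02  9.28275718e+01] 54.647912305816675
(np.float64(252.46964319228118), np.float64(195.75545694453928))
```

View pics/w2.png

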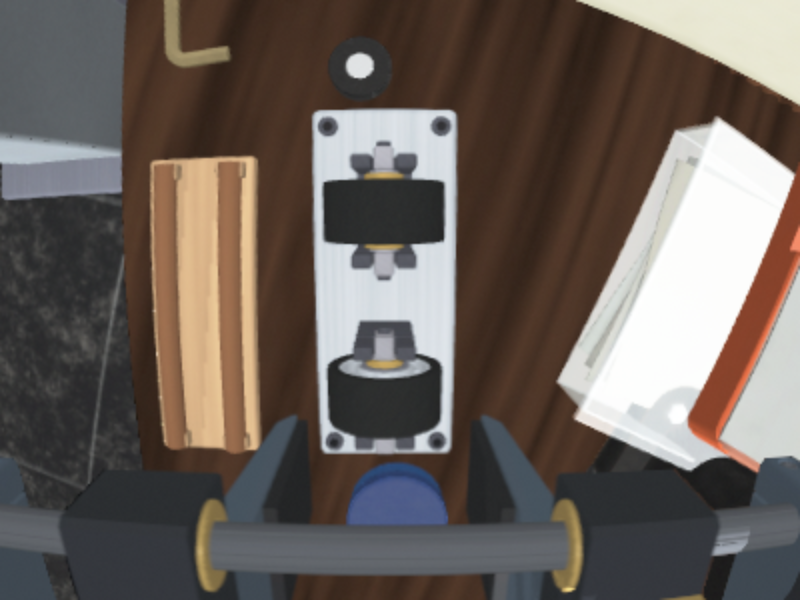

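The wrist view shows the rack rails at columns 153-182 and 217-245 (top ends) and 165-188 and 221-246 (bottom ends). Wheel 2's tyre spans columns 328-441 between the open fingers, and wheel 1's spans 323-445.

Run:
```python
from h import *
import pickle; w=pickle.load(open("w2.pkl","rb"))
def g(q,z): return np.array([onz(w,60+u/2,v/2,z,True)[:2] for u,v in q])
for n,q,z in [("rackboard",[(151,160),(256,157),(260,449),(163,450)],10),("railL",[(167,166),(176,445)],17),("railR",[(231,163),(233,443)],17),
 ("w1",[(323,210),(445,210)],58),("w2",[(328,395),(441,395)],58),("w1 axle ends",[(383,143),(383,280)],64),("w2 axle top end",[(384,328)],64),("stand",[(312,111),(456,111),(452,452),(321,453)],12)]:
    P=g(q,z); print(n,P.round(1).tolist(),P.mean(0).round(1))
```

```text
rackboard [[405.1, -174.4], [461.0, -174.3], [463.3, -327.8], [406.1, -332.7]] [ 433.9 -252.3]
railL [[416.9, -178.3], [417.1, -325.7]] [ 417. -252.]
railR [[450.2, -177.6], [450.0, -322.1]] [ 450.1 -249.9]
w1 [[500.4, -199.3], [550.0, -197.0]] [ 525.2 -198.1]
w2 [[504.6, -278.3], [553.6, -275.9]] [ 529.1 -277.1]
w1 axle ends [[523.6, -171.4], [526.2, -226.5]] [ 524.9 -199. ]
w2 axle top end [[527.5, -246.2]] [ 527.5 -246.2]
stand [[488.0, -151.4], [557.0, -148.2], [567.1, -323.1], [497.1, -327.1]] [ 527.3 -237.5]
```

Emit:
send_rows(
  targets="0.0006 -0.0018 0.0 0 0 0 80;0.0006 -0.0018 0.035 0 0 0 80;0.0006 -0.0018 0.065 0 0 0 80;0.0006 -0.0018 0.085 0 0 0 80;0.0006 -0.0018 0.094 0 0 0 80;0.0006 -0.0018 0.094 0 0 0 80;0.0006 -0.0018 0.094 0 0 0 80",
)

```text
time_s: 20.88
ee_pos: [529.6, -276.4, 38.8]
ee_rot: [180.0, 0.0, 92.8]
force: [0.1, -0.1, 0.9]
gripper_width: 73.3
gripper_force: 0.0
```

Emit:
send_rows(
  targets="0 0 0 0 0 0 45;0 0 0 0 0 0 45;0 0 0 0 0 0 45;0 0 0 0 0 0 45;0 0 0 0 0 0 45;0 0 0 0 0 0 45;0 0 0 0 0 0 45",
  grip_force=20,
)

```text
time_s: 21.47
ee_pos: [529.4, -276.4, 39.3]
ee_rot: [179.9, 0.0, 92.8]
force: [0.0, 0.3, 6.0]
gripper_width: 49.4
gripper_force: 20.0
```

Emit:
send_rows(
  targets="0 0 -0.012 0 0 0 45;0 0 -0.03 0 0 0 45;0 0 -0.05 0 0 0 45;0 0 -0.05 0 0 0 45;-0.0069 -0.0963 -0.05 0 0 2.4 45;-0.0069 -0.0963 -0.05 0 0 2.4 45;-0.0069 -0.0963 -0.05 0 0 2.4 45;-0.0069 -0.0963 -0.05 0 0 2.4 45;-0.0069 -0.0963 -0.03 0 0 2.4 45;-0.0069 -0.0963 -0.01 0 0 2.4 45;-0.0069 -0.0963 -0.01 0 0 2.4 45;-0.0069 -0.0963 -0.01 0 0 2.4 45",
)

```text
time_s: 22.47
ee_pos: [433.1, -287.2, 47.1]
ee_rot: [-179.9, -0.1, 90.4]
force: [-0.0, 0.1, -2.3]
gripper_width: 49.9
gripper_force: 20.0
```

Run:
```python
from h import *
import pickle
w=eyes.grab_frame("wrist"); pickle.dump(w,open("w3.pkl","wb"))
s=env.state(); print(s['time_s'],s['ee_pos'],s['ee_rot'],s['gripper_width'],s['force'])
im=w['image']; cv2.imwrite("pics/w3.png",cv2.resize(im[0:300,60:460],None,fx=2,fy=2))
```

```text
22.5167 [ 433.95778335 -287.79545092   48.1023286 ] [-1.79991936e+02 -2.49870765e-02  9.04404392e+01] 49.53960302005036 [ 0.00961987 -0.13525597 -1.97105975]
```

View pics/w3.png

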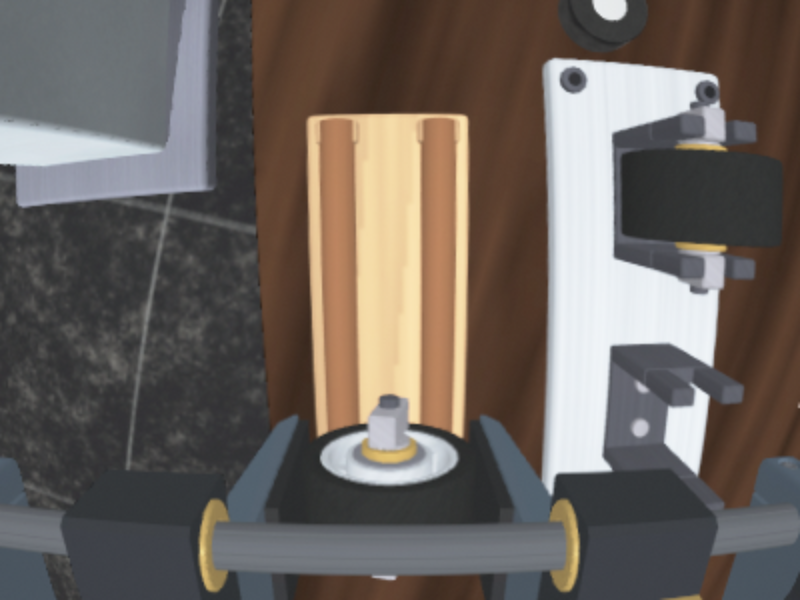

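Emit:
send_rows(
  targets="0 0 0.01 0 0 0 45;0 0 0.017 0 0 0 45;0 0 0.0195 0 0 0 45;0 0 0.0205 0 0 0 45;0 0 0.0215 0 0 0 45;0 0 0.0215 0 0 0 45",
)

```text
time_s: 23.02
ee_pos: [433.4, -287.9, 26.9]
ee_rot: [180.0, -0.0, 90.4]
force: [-0.9, -0.2, -3.0]
gripper_width: 49.5
gripper_force: 20.0
```

Emit:
send_rows(
  targets="0 0 0.0005 0 0 0 45;0 0 0.001 0 0 0 45;0 0 0.001 0 0 0 45",
)

```text
time_s: 23.27
ee_pos: [433.4, -287.9, 26.0]
ee_rot: [180.0, 0.0, 90.4]
force: [0.1, 0.2, -3.1]
gripper_width: 49.4
gripper_force: 20.0
```

Emit:
send_rows(
  targets="0 0 0.0005 0 0 0 45;0 0 0.001 0 0 0 45;0 0 0.001 0 0 0 45",
)

```text
time_s: 23.52
ee_pos: [433.5, -287.9, 25.3]
ee_rot: [180.0, 0.0, 90.4]
force: [-0.8, 0.9, 0.9]
gripper_width: 49.5
gripper_force: 20.0
```

Emit:
send_rows(
  targets="0 0 0.0004 0 0 0 45;0 0 0.0006 0 0 0 45;0 0 0.0006 0 0 0 45",
)

```text
time_s: 23.77
ee_pos: [433.5, -287.9, 25.2]
ee_rot: [180.0, 0.0, 90.4]
force: [-2.4, 0.9, 6.0]
gripper_width: 49.7
gripper_force: 20.0
```

Emit:
send_rows(
  targets="0 0 -0.0005 0 0 0 50;0 0 -0.0005 0 0 0 57;0 0 -0.0005 0 0 0 65;0 0 -0.0005 0 0 0 75;0 0 -0.0005 0 0 0 75;0 0 -0.0005 0 0 0 75",
)

```text
time_s: 24.27
ee_pos: [433.4, -287.8, 24.7]
ee_rot: [180.0, -0.0, 90.4]
force: [-0.1, 0.0, -0.1]
gripper_width: 68.3
gripper_force: 0.0
```

Emit:
send_rows(
  targets="0 0 -0.02 0 0 0 80;0 0 -0.06 0 0 0 80;0 0 -0.1 0 0 0 80;0 0 -0.1 0 0 0 80;0 0 -0.1 0 0 0 80",
)

```text
time_s: 24.68
ee_pos: [434.8, -288.8, 127.1]
ee_rot: [179.7, 0.2, 90.4]
force: [0.1, 1.1, -0.1]
gripper_width: 73.0
gripper_force: 0.0
```

Run:
```python
from h import *
s=env.state(); print(s['time_s'],s['ee_pos'],s['ee_rot'],s['gripper_width'],s['force'])
d=np.array([525.1,-198.6,132])-s['ee_pos']; print(tool(d).round(1))
```

```text
24.6833 [ 434.75142492 -288.80010513  127.13438064] [179.71989268   0.19194524  90.4259694 ] 72.96460268263674 [ 0.06833071  1.14147079 -0.11263115]
[89.5 91.  -4.7]
```

Emit:
send_rows(
  targets="0.0888 0.092 -0.005 0 0 -2.4 80;0.0888 0.092 -0.005 0 0 -2.4 80;0.0888 0.092 -0.005 0 0 -2.4 80;0.0888 0.092 -0.005 0 0 -2.4 80;0.0888 0.092 -0.005 0 0 -2.4 80;0.0888 0.092 -0.005 0 0 -2.4 80;0.0888 0.092 -0.005 0 0 -2.4 80;0.0888 0.092 -0.005 0 0 -2.4 80",
)

```text
time_s: 25.35
ee_pos: [523.4, -199.2, 129.3]
ee_rot: [-179.9, -0.0, 92.7]
force: [-0.1, 0.8, -0.0]
gripper_width: 72.7
gripper_force: 0.0
```

Run:
```python
from h import *
import pickle
t=eyes.grab_frame("top"); pickle.dump(t,open("t.pkl","wb"))
w=eyes.grab_frame("wrist"); 
s=env.state(); print(s['time_s'],s['ee_pos'],s['ee_rot'],s['gripper_width'],s['force'])
# tyre 1 columns in the rows near its centre
u,v=pix(w,(525.1,-198.6,80),True); print(u,v)
m=w['image'].max(2)<50; v=int(v)
for r in (v-6,v-2,v+2):
    c=np.where(m[r,int(u)-45:int(u)+45])[0]+int(u)-45; a,b=c.min(),c.max()
    print(r,a,b,((onz(w,a,r,58,True)+onz(w,b+1,r,58,True))/2).round(1))
```

```text
25.45 [ 523.78503957 -199.20270347  129.65905007] [-1.79973561e+02 -8.47753039e-03  9.27301824e+01] 73.36389604120232 [0.21651767 0.36398808 0.54008368]
256.2869849594019 206.14801651867344
200 228 283 [ 525.1 -201.1   58. ]
204 228 283 [ 525.3 -204.8   58. ]
208 228 283 [ 525.5 -208.5   58. ]
```

Emit:
send_rows(
  targets="0.0004 0.0013 0.0 0 0 0 80;0.0004 0.0013 0.035 0 0 0 80;0.0004 0.0013 0.065 0 0 0 80;0.0004 0.0013 0.083 0 0 0 80;0.0004 0.0013 0.0915 0 0 0 80;0.0004 0.0013 0.0915 0 0 0 80;0.0004 0.0013 0.0915 0 0 0 80",
)

```text
time_s: 26.03
ee_pos: [526.4, -198.2, 38.8]
ee_rot: [180.0, 0.0, 92.8]
force: [-0.0, -0.1, -0.8]
gripper_width: 73.0
gripper_force: 0.0
```

Emit:
send_rows(
  targets="0 0 0 0 0 0 45;0 0 0 0 0 0 45;0 0 0 0 0 0 45;0 0 0 0 0 0 45;0 0 0 0 0 0 45;0 0 0 0 0 0 45;0 0 0 0 0 0 45",
  grip_force=20,
)

```text
time_s: 26.62
ee_pos: [525.7, -198.1, 39.1]
ee_rot: [-180.0, 0.0, 92.8]
force: [-2.7, -0.6, 6.5]
gripper_width: 49.8
gripper_force: 20.0
```

Emit:
send_rows(
  targets="0 0 -0.012 0 0 0 45;0 0 -0.03 0 0 0 45;0 0 -0.06 0 0 0 45;0 0 -0.1 0 0 0 45;0 0 -0.14 0 0 0 45;0 0 -0.17 0 0 0 45;0 0 -0.17 0 0 0 45;0 0 -0.17 0 0 0 45",
)

```text
time_s: 27.28
ee_pos: [526.7, -198.0, 209.5]
ee_rot: [179.8, 0.1, 92.8]
force: [-0.4, 1.1, -3.3]
gripper_width: 49.7
gripper_force: 20.0
```

Run:
```python
from h import *
s=env.state(); p=s['ee_pos']; print(s['time_s'],p,s['ee_rot'],s['qpos'],s['gripper_width'],s['force'])
for q in [(400,-130,230),(370,0,230),(350,150,230),(405,205,230),(390,190,230)]: print(q,tool(np.array(q)-p,s).round(0))
```

```text
27.2833 [ 526.65983269 -197.97986444  209.49639096] [1.79806133e+02 6.47728270e-02 9.28229720e+01] [-2.17862430e+01  1.72559608e+01  9.18505310e+01  2.31440255e-02
  7.06902790e+01 -2.46169389e+01] 49.701408239052185 [-0.41969663  1.09569655 -3.2549479 ]
(400, -130, 230) [  74. -123.  -21.]
(370, 0, 230) [ 205. -147.  -21.]
(350, 150, 230) [ 356. -159.  -21.]
(405, 205, 230) [ 408. -102.  -21.]
(390, 190, 230) [ 394. -117.  -21.]
```

Emit:
send_rows(
  targets="0.074 -0.123 -0.021 0 0 0 45;0.074 -0.123 -0.021 0 0 -5 45;0.074 -0.123 -0.021 0 0 -10 45;0.074 -0.123 -0.021 0 0 -15 45;0.205 -0.147 -0.021 0 0 -21 45;0.205 -0.147 -0.021 0 0 -27 45;0.205 -0.147 -0.021 0 0 -33 45;0.356 -0.159 -0.021 0 0 -40 45;0.356 -0.159 -0.021 0 0 -47 45;0.356 -0.159 -0.021 0 0 -54 45;0.356 -0.159 -0.021 0 0 -58 45;0.356 -0.159 -0.021 0 0 -61 45",
)

```text
time_s: 28.28
ee_pos: [347.2, 155.0, 227.1]
ee_rot: [180.0, -0.3, 154.4]
force: [-0.3, -0.8, -2.7]
gripper_width: 49.3
gripper_force: 20.0
```

Run:
```python
from h import *
import pickle
eyes.grab_frame("top")
w=eyes.grab_frame("wrist"); pickle.dump(w,open("w4.pkl","wb"))
s=env.state(); p=s['ee_pos']; print(s['time_s'],p,s['ee_rot'],s['gripper_width'],s['force'])
print(tool(np.array([423,215.5,120])-p,s).round(1))
cv2.imwrite("pics/w4.png",cv2.resize(w['image'],None,fx=1.5,fy=1.5))
```

```text
28.3833 [347.79514357 150.6279223  227.02406328] [-179.77716125   -0.19079755  154.05151739] 49.252435749837126 [-0.15378012 -0.57223134 -2.68852872]
[-39.6  91.7 106.5]
```

View pics/w4.png

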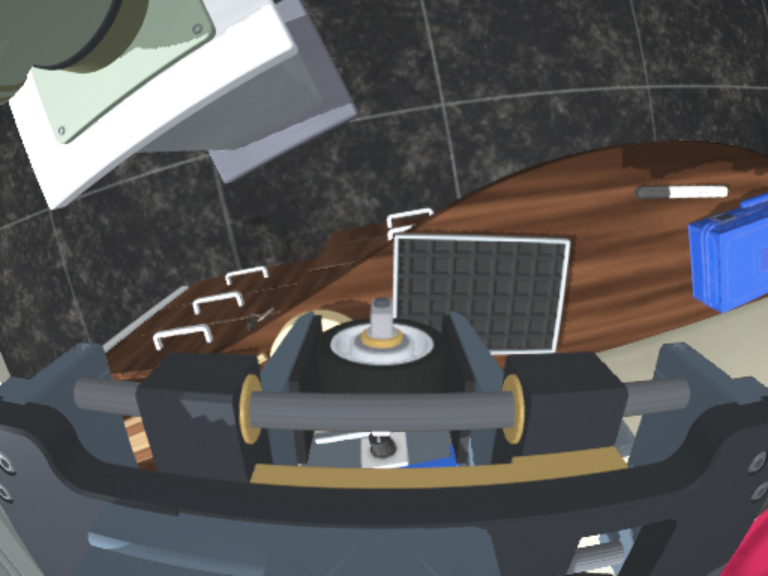

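The picture shows the wheel held upright, with the tray behind it at (395,237), (570,239) and (556,353) and its edges square to the gripper.

Run:
```python
from h import *
import pickle; w=pickle.load(open("w4.pkl","rb"))
P=np.array([onz(w,u/1.5,v/1.5,10,True)[:2] for u,v in [(395,237),(570,239),(556,353)]])
print(P.round(1).tolist(),"centre",(P[0]+P[2])/2, [np.degrees(np.arctan2(*(b-a)[::-1])).round(1) for a,b in zip(P,P[1:])],[np.hypot(*(b-a)).round(0) for a,b in zip(P,P[1:])])
c=(P[0]+P[2])/2; a=np.radians(63.8); ey=np.array([np.cos(a),np.sin(a)]); ex=np.array([ey[1],-ey[0]])
# brightness profile along tray y at local x=-20, to find the ribs
g=cv2.cvtColor(w['image'],cv2.COLOR_BGR2GRAY); ys=np.arange(-20,78,2.); prof=[]
for y in ys: prof.append(np.mean([cv2.getRectSubPix(g,(1,1),tuple(float(t) for t in pix(w,[*(c+ex*x+ey*y),7],True)))[0,0] for x in range(-40,-10,3)]))
print([(int(y),round(p)) for y,p in zip(ys,prof)])
```

```text
[[346.0, 165.8], [416.6, 314.7], [522.3, 264.3]] centre [434.17433383 215.03891011] [np.float64(64.6), np.float64(-25.5)] [np.float64(165.0), np.float64(117.0)]
[(-20, 70), (-18, 70), (-16, 70), (-14, 76), (-12, 76), (-10, 66), (-8, 61), (-6, 69), (-4, 70), (-2, 69), (0, 70), (2, 70), (4, 71), (6, 77), (8, 76), (10, 65), (12, 61), (14, 69), (16, 70), (18, 70), (20, 71), (22, 71), (24, 72), (26, 77), (28, 76), (30, 64), (32, 62), (34, 70), (36, 70), (38, 70), (40, 70), (42, 69), (44, 71), (46, 76), (48, 75), (50, 64), (52, 63), (54, 70), (56, 70), (58, 70), (60, 70), (62, 70), (64, 72), (66, 77), (68, 75), (70, 65), (72, 65), (74, 70), (76, 77)]
```

Emit:
send_rows(
  targets="-0.0366 0.0953 0 0 0 0 45;-0.0366 0.0953 0 0 0 0 45;-0.0366 0.0953 0.02 0 0 0 45;-0.0366 0.0953 0.06 0 0 0 45;-0.0366 0.0953 0.1 0 0 0 45;-0.0366 0.0953 0.14 0 0 0 45;-0.0366 0.0953 0.165 0 0 0 45;-0.0366 0.0953 0.165 0 0 0 45;-0.0366 0.0953 0.165 0 0 0 45;-0.0366 0.0953 0.165 0 0 0 45",
)

```text
time_s: 29.22
ee_pos: [425.7, 219.0, 65.2]
ee_rot: [179.9, 0.1, 153.7]
force: [0.1, 0.7, -2.7]
gripper_width: 49.1
gripper_force: 20.0
```

Run:
```python
from h import *
w=eyes.grab_frame("wrist")
s=env.state(); p=s['ee_pos']; print(s['time_s'],p,s['ee_rot'],s['gripper_width'],s['force'])
print(tool(np.array([423.1,219.7,15.5])-p,s).round(1))
```

```text
29.2667 [426.0759255  219.38911501  65.92811135] [1.79834948e+02 1.27075304e-01 1.53739322e+02] 49.39820306897612 [-0.05686501 -0.26820802 -2.59541741]
[ 2.9 -1.2 50.4]
```

Emit:
send_rows(
  targets="0.002 -0.001 0.02 0 0 0 45;0.002 -0.001 0.036 0 0 0 45;0.002 -0.001 0.043 0 0 0 45;0.002 -0.001 0.045 0 0 0 45;0.002 -0.001 0.046 0 0 0 45;0.002 -0.001 0.046 0 0 0 45",
)

```text
time_s: 29.77
ee_pos: [423.2, 219.7, 19.4]
ee_rot: [179.9, 0.1, 153.8]
force: [-1.1, -0.2, -3.5]
gripper_width: 49.5
gripper_force: 20.0
```

Emit:
send_rows(
  targets="0 0 0.0005 0 0 0 45;0 0 0.001 0 0 0 45;0 0 0.001 0 0 0 45",
)

```text
time_s: 30.02
ee_pos: [422.6, 219.4, 17.8]
ee_rot: [179.9, 0.0, 153.8]
force: [0.1, -0.1, -3.3]
gripper_width: 49.7
gripper_force: 20.0
```

Emit:
send_rows(
  targets="0 0 0.0005 0 0 0 45;0 0 0.001 0 0 0 45;0 0 0.001 0 0 0 45",
)

```text
time_s: 30.27
ee_pos: [422.2, 219.2, 16.3]
ee_rot: [180.0, -0.0, 153.8]
force: [-0.6, 0.2, -2.9]
gripper_width: 49.4
gripper_force: 20.0
```

Emit:
send_rows(
  targets="0 0 0.0004 0 0 0 45;0 0 0.0008 0 0 0 45;0 0 0.0008 0 0 0 45",
)

```text
time_s: 30.52
ee_pos: [422.3, 219.3, 16.0]
ee_rot: [180.0, 0.0, 153.8]
force: [-1.2, -1.7, 3.2]
gripper_width: 49.6
gripper_force: 20.0
```

Emit:
send_rows(
  targets="0 0 0.0003 0 0 0 45;0 0 0.0005 0 0 0 45;0 0 0.0005 0 0 0 45",
)

```text
time_s: 30.77
ee_pos: [422.3, 219.3, 15.8]
ee_rot: [180.0, 0.0, 153.8]
force: [-1.5, -2.6, 7.6]
gripper_width: 49.6
gripper_force: 20.0
```

Emit:
send_rows(
  targets="0 0 -0.0008 0 0 0 50;0 0 -0.0008 0 0 0 57;0 0 -0.0008 0 0 0 65;0 0 -0.0008 0 0 0 75;0 0 -0.0008 0 0 0 75;0 0 -0.0008 0 0 0 75",
)

```text
time_s: 31.27
ee_pos: [422.3, 219.3, 15.7]
ee_rot: [180.0, 0.0, 153.8]
force: [0.3, 0.1, -0.2]
gripper_width: 68.4
gripper_force: 0.0
```

Emit:
send_rows(
  targets="0 0 -0.02 0 0 0 75;0 0 -0.06 0 0 0 75;0 0 -0.1 0 0 0 75;0 0 -0.14 0 0 0 75;0 0 -0.18 0 0 0 75;-0.05 -0.1 -0.2 0 0 0 75;-0.05 -0.1 -0.2 0 0 0 75;-0.05 -0.1 -0.2 0 0 0 75;-0.05 -0.1 -0.2 0 0 0 75;-0.05 -0.1 -0.2 0 0 0 75",
)

```text
time_s: 32.1
ee_pos: [423.1, 106.6, 216.2]
ee_rot: [179.9, 0.0, 153.6]
force: [0.4, -0.3, 1.0]
gripper_width: 68.8
gripper_force: 0.0
```

Run:
```python
from h import *
s=env.state(); print(s['time_s'],s['ee_pos'],s['force'],s['gripper_width'])
t=eyes.grab_frame("top")['image']; c=eyes.grab_frame("scene")['image']
w=eyes.grab_frame("wrist")['image']
r=lambda a,n: cv2.resize(a,n,interpolation=cv2.INTER_CUBIC)
cv2.imwrite("pics/end.png",np.vstack([np.hstack([r(t[150:240,130:250],(400,300)),r(t[150:240,270:390],(400,300))]),np.hstack([r(w[100:384],(400,222)),r(c[140:280,150:400],(400,224))[:222]])]))
```

```text
32.1 [423.09034886 106.5771157  216.15278441] [ 0.44841833 -0.25933103  1.0271782 ] 68.82087299646294
```

View pics/end.png

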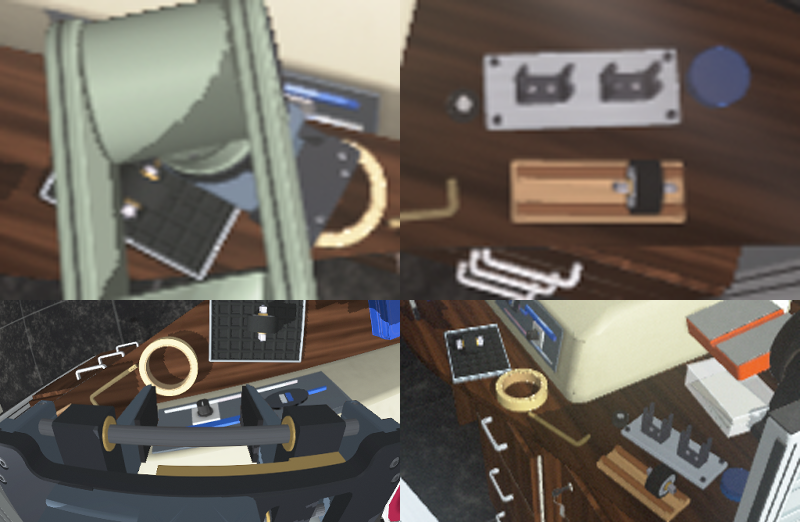

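The free wheel stands on the rack rails at (645,187) and the binding wheel stands on the tray mat at (263,322). The stand is empty and the robot is clear of everything.

```bash
python3 -c "
from workcell import env
print(env.job_done())"
```

```text
the job is handed in; nothing more can be done
None
```

Job handed in at about 32 s: wheel_2 ran freely (about 0 N drag) and stands on the ready rack, wheel_1 bound (about 5 N drag, more than the 0.8–2 N you gave) and stands in the reject tray; both were stroked well over 30° of finger travel, but I couldn't see the turn itself in the images, and the peak downward force I read was 19.2 N.

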